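# Seat the row of jar caps on the sample carousel

## Robot

A 7-joint arm with a two-finger parallel gripper is mounted at the origin on the work surface. World frame = base frame: x ahead of the robot, y to its left, z up, the work surface at z = 0. Lengths are in m, angles in degrees, forces in N, time in s.
With the tool pointing down it reaches from about 0.35 to 0.775 m from the base axis. Payload 3.1 kg.
Tool frame: the origin (TCP) lies at the very end of the fingers, on their centre line; the grasp point (between the pads) lies 19 mm behind it; x points along the fingers, y is the direction in which the jaws open and shut, and the axes are right-handed (so a half turn about x gives the same grasp; the last joint's range is limited). The gripper opens to 85 mm and grips with 20 to 120 N. Pads are 22 mm wide; open, the fingers measure 114 mm over their backs; the gripper's body (76 mm by 85 mm) begins 54 mm behind the grasp point. The pads swing forward as they close: fully open they stand 13 mm farther back than shut.
Start: joints at [-2.389, 17.813, 0.802, 86.603, -0.252, 75.585, -1.558], TCP at [0.55, 0, 0.231] pointing down, gripper open.
Joint ranges: [-154.91, 154.91], [-16.99, 109.72], [-72.82, 74.43], [7.12, 147.25], [-82.49, 262.49], [11.32, 116.49], [-174.64, 174.64]. Speed limits (degrees/s): [159.86, 159.86, 180, 180, 180, 180, 180].

## Interface

Orientations are given as a 3x3 rotation matrix whose columns are the frame's x, y, z axes.
In Python, from cell import bot gives the robot as it stands. The module is installed in compiled form; this text tells all that it offers.
- The arm moves only by the tool arm_command, never from a script. Its argument "targets" is a list that holds one entry, the list of rows, each a list of 7 numbers: the shift along the tool's x, y, z normalised to -1 to 1, where 1 is 50 cm, then the turn, a rotation vector about the tool's x, y, z normalised to -1 to 1, where 1 is 45 degrees, then the opening, from 0 (shut) to 1 (fully open). A call has 1 to 20 rows; each row is the pose to reach, as a shift and turn from the pose commanded when the call began, along the tool's axes at that moment; what a row does not reach only later rows make up. A row lasts 1/10 s, in which the tool goes at most 50 mm and 8.59 degrees, less where a joint would pass 70% of its speed; a pose out of reach is approached as far as the arm can. A call with a number of a shift or a turn outside -1 to 1 is refused whole. A call with a gripper value outside its range is refused whole. The fingers move at their own pace and stop on an object; "force" is the grip in N (left out, the last holds). Time passes only in rows, so rows that repeat a pose let the fingers close. It gives the time, the measured TCP pose, the force and the opening at its end, in the units of the state.
- bot.get_obs(): the state, without advancing time (a new reading comes with each control period).
- bot.capture(name): name is "scene" or "side" or "wrist"; returns the picture (384x512x3 uint8, red, green, blue); there is no depth.
- bot.camera_info(name): a dict with "fov_y" (degrees; the focal length in pixels is half the picture's height over the tangent of half this angle, whatever the lens; pixels are square), "cx", "cy" (the principal point, pixels), "k1" (the pictures are not rectified: a ray, as slopes to the right and down, at radius r is drawn at 1 + k1 r^2 times it, then the intrinsics apply), "world_from_camera" (4x4, takes a point from camera to world coordinates). Camera axes: x right, y up, looking along -z (the intrinsics and any distortion apply to the point x, -y, -z); pixel columns grow to the right and rows downward; lengths in m; the calibration is good to about 2 mm. A picture is of the moment at which its call begins: read the wrist's pose just before it. camera_info takes no time and is no camera call; for the wrist camera it gives the pose at the moment of the call.
- bot.finish_job(): hands the job in, once; it reports no verdict.
The state is a dict: "time_s": time; "joint_pos": joint angles; "qd": joint speeds; "joint_torque": joint torques, N m; "ee_pos": TCP position; "ee_rot": TCP orientation; "contact_force": force on the tool from outside, world axes, zero at the start; "moment": the same for the moment, N m; "opening": finger opening in m.
Only numpy, scipy, OpenCV 4.12 (cv2) and the standard library are available. Lean on these libraries where they do the work, as an engineer would, in place of code of your own. Each camera call takes 0.05 s, during which the arm holds its last target. There are 200 camera calls.

## Task

Run the fingertips gently round the row of five raised caps on the sample carousel, in one pass from the red cap over the yellow ones to the blue cap, so that each in turn is pressed fully down onto the white plate; do not lift the fingertips more than about 3 cm above the caps until the blue one is down. Do not lift or push the carousel away, leave the dish, the jar and the forceps where they are, and finish with the hand clear of everything.

Things in the scene. Friction and masses are not known exactly. Their poses are not given: they have to be found in the camera images.
- carousel: Loose 3 kg carousel of jars, 250 mm across; origin under its centre, z up. White top plate 60 mm above bench. 12 places on a circle of radius 95 mm, 30 deg apart; counterclockwise from above, from its +x axis: red cap at 0, yellow at 30, 60, 90, blue at 120 (all raised); empty at 150 and 330; seated grey caps at 180 to 300, tops 76 mm above bench. Black centre knob 34 mm across, top at 84 mm.
- cap1_top (a point): Top centre of the red cap, first of the raised row. Domed cap 34 mm across, 16 mm tall (8 mm skirt, 8 mm dome). Top 81 mm above the bench when fully raised on its orange neck, 76 mm when fully seated (skirt on the plate, no orange showing). A fingertip sliding sideways at seated-top height rides onto the dome and presses it down.
- cap1 (a joint): How far the red cap (first of the row) is pressed down, in m: 0 fully raised, 0.005 fully seated on a hard stop; it starts between 0 and 0.0008. It takes about 2.5 N to move and stays where it is left; it cannot be lifted off. A straight push down seats it too; a fingertip swept more than 1 mm below seated-top height shoves the carousel along instead.
- cap2_top (a point): Top centre of the yellow cap, second of the raised row. Domed cap 34 mm across, 16 mm tall (8 mm skirt, 8 mm dome). Top 81 mm above the bench when fully raised on its orange neck, 76 mm when fully seated (skirt on the plate, no orange showing). A fingertip sliding sideways at seated-top height rides onto the dome and presses it down.
- cap2 (a joint): How far the yellow cap (second of the row) is pressed down, in m: 0 fully raised, 0.005 fully seated on a hard stop; it starts between 0 and 0.0008. It takes about 2.5 N to move and stays where it is left; it cannot be lifted off. A straight push down seats it too; a fingertip swept more than 1 mm below seated-top height shoves the carousel along instead.
- cap3_top (a point): Top centre of the yellow cap, third of the raised row. Domed cap 34 mm across, 16 mm tall (8 mm skirt, 8 mm dome). Top 81 mm above the bench when fully raised on its orange neck, 76 mm when fully seated (skirt on the plate, no orange showing). A fingertip sliding sideways at seated-top height rides onto the dome and presses it down.
- cap3 (a joint): How far the yellow cap (third of the row) is pressed down, in m: 0 fully raised, 0.005 fully seated on a hard stop; it starts between 0 and 0.0008. It takes about 2.5 N to move and stays where it is left; it cannot be lifted off. A straight push down seats it too; a fingertip swept more than 1 mm below seated-top height shoves the carousel along instead.
- cap4_top (a point): Top centre of the yellow cap, fourth of the raised row. Domed cap 34 mm across, 16 mm tall (8 mm skirt, 8 mm dome). Top 81 mm above the bench when fully raised on its orange neck, 76 mm when fully seated (skirt on the plate, no orange showing). A fingertip sliding sideways at seated-top height rides onto the dome and presses it down.
- cap4 (a joint): How far the yellow cap (fourth of the row) is pressed down, in m: 0 fully raised, 0.005 fully seated on a hard stop; it starts between 0 and 0.0008. It takes about 2.5 N to move and stays where it is left; it cannot be lifted off. A straight push down seats it too; a fingertip swept more than 1 mm below seated-top height shoves the carousel along instead.
- cap5_top (a point): Top centre of the blue cap, last of the raised row. Domed cap 34 mm across, 16 mm tall (8 mm skirt, 8 mm dome). Top 81 mm above the bench when fully raised on its orange neck, 76 mm when fully seated (skirt on the plate, no orange showing). A fingertip sliding sideways at seated-top height rides onto the dome and presses it down.
- cap5 (a joint): How far the blue cap (last of the row) is pressed down, in m: 0 fully raised, 0.005 fully seated on a hard stop; it starts between 0 and 0.0008. It takes about 2.5 N to move and stays where it is left; it cannot be lifted off. A straight push down seats it too; a fingertip swept more than 1 mm below seated-top height shoves the carousel along instead.
- dish: Loose closed clear petri dish of seeds, 92 mm across, 16 mm high; origin under its centre. Leave alone.
- jar: Loose jar with a green lid, 44 mm across, 75 mm high; origin under its centre. Leave alone.
- forceps: Loose steel forceps lying flat, 130 mm long, 14 mm wide, 7 mm high; origin at the underside near the middle, x along their length. Leave alone.

How it is judged:
By the outcome, as a careful person would: the job done as asked, in the order asked, and still so for the second after the job is handed in, with the robot touching nothing.
It also fails if it takes over 48 s, if anything falls off the work surface, if the arm or the gripper's body presses on something with over 40 N, if the wrist force passes 120 N, or if a joint passes its speed limit or range.

## Working session

There is one attempt and no reset: what is moved stays moved. The work goes in short steps, Python scripts to look and compute and a tool call to move; the robot and the scene stay as the last step left them, time stands still between calls to the robot, and variables do not carry over. Pictures are saved under pics/ and viewed, about 8 in all and at most 12, crops included, and the job is handed in when it is done.

Besides the shell and the picture viewer there is one more tool, called after "Request:" in YAML: its name, and indented under it one key for each argument. arm_command: Moves the arm, as the interface text tells. Scaled input: -1 to 1 covers 50 cm each way for a shift and 45 degrees each way for a turn. Its arguments: {"type":"object","properties":{"targets":{"type":"array","items":{"type":"array","items":{"type":"array","items":{"type":"number","minimum":-1,"maximum":1}}}},"force":{"type":"number"}},"required":["targets"]}

```bash
mkdir -p pics; ls
python3 - <<'E'
from cell import bot
import cv2
o=bot.get_obs(); print(o['ee_pos'],o['ee_rot'],o['opening'],o['time_s'])
for n in ('scene','side','wrist'):
    i=bot.camera_info(n); print(n,i)
    cv2.imwrite(f'pics/{n}0.png',bot.capture(n)[:,:,::-1])
E
```

```text
pics
[5.49266475e-01 2.26454461e-05 2.30209567e-01] [[-2.36266016e-03  9.99997209e-01  1.93471439e-05]
 [-5.77301272e-05  1.92108008e-05 -9.99999998e-01]
 [-9.99997207e-01 -2.36266127e-03  5.76845775e-05]] 0.08561544503546539 0.0
scene {'fov_y': 42.65379393645095, 'cx': 258.03536978967526, 'cy': 187.4981626054686, 'k1': -0.1437333020616164, 'world_from_camera': array([[ 0.28994793, -0.57354309,  0.76614523,  1.4626213 ],
       [ 0.9568635 ,  0.18920848, -0.22048218, -0.23037227],
       [-0.01850514,  0.79702476,  0.60366306,  0.76826992],
       [ 0.        ,  0.        ,  0.        ,  1.        ]])}
side {'fov_y': 52.39445819133189, 'cx': 252.9660912651866, 'cy': 195.82225675126494, 'k1': -0.11091917862380725, 'world_from_camera': array([[ 8.29817174e-01,  2.90845855e-01, -4.76247988e-01,
         2.23109430e-01],
       [-5.58035319e-01,  4.32187812e-01, -7.08385685e-01,
        -4.92994340e-01],
       [-2.02464350e-04,  8.53593805e-01,  5.20939128e-01,
         4.55362431e-01],
       [ 0.00000000e+00,  0.00000000e+00,  0.00000000e+00,
         1.00000000e+00]])}
wrist {'fov_y': 60.017137516432896, 'cx': 252.67806526763187, 'cy': 194.55408120386753, 'k1': -0.07054340378987163, 'world_from_camera': array([[ 9.99996552e-01, -1.46750568e-03,  2.17760555e-03,
         5.49787786e-01],
       [ 7.38332445e-04,  9.52945259e-01,  3.03141533e-01,
         7.72909980e-02],
       [-2.52000080e-03, -3.03138880e-01,  9.52943057e-01,
         3.72538961e-01],
       [ 0.00000000e+00,  0.00000000e+00,  0.00000000e+00,
         1.00000000e+00]])}
```

```bash
cd pics
python3 - <<'E'
import cv2,numpy as np
a=[cv2.imread(n+'0.png') for n in('scene','side','wrist')]
cv2.imwrite('all0.png',cv2.resize(np.vstack([np.hstack(a[:2]),np.hstack([a[2],a[2]*0])]),(800,600)))
E
```

```text
(no output)
```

View pics/all0.png

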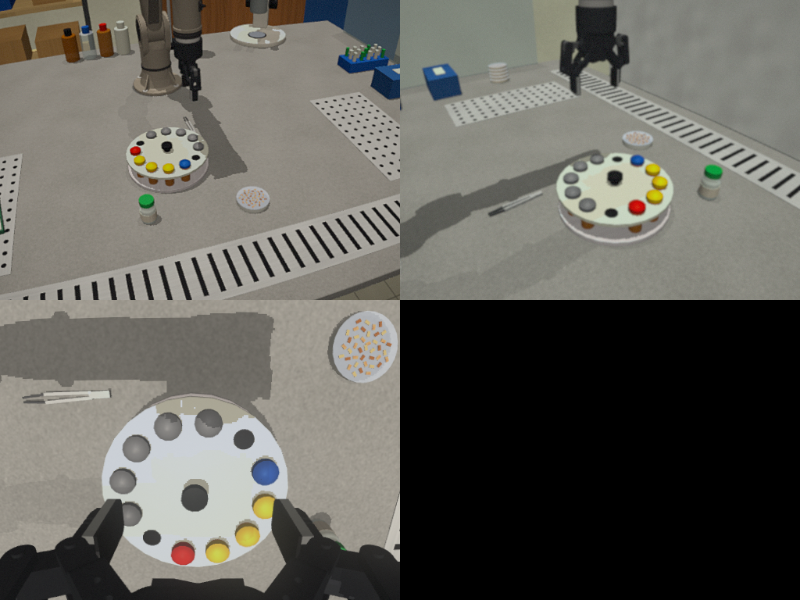

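The carousel sits just below the gripper. The red cap is at about (182,553) in the montage's wrist pane and the blue one at (265,471). The jar is at lower right, with the forceps and dish farther up. Next I fit the carousel pose.

```bash
cat > h.py <<'E'
import cv2,numpy as np
def proj(i,P):
    W=i['world_from_camera']; p=(np.atleast_2d(P)-W[:3,3])@W[:3,:3]
    s=np.c_[p[:,0],-p[:,1]]/-p[:,2:]; r2=(s**2).sum(1,keepdims=True)
    f=192/np.tan(np.radians(i['fov_y']/2)); return f*s*(1+i['k1']*r2)+[i['cx'],i['cy']]
A=np.linspace(0,2*np.pi,24,endpoint=False)
CAP=np.vstack([np.c_[r*np.cos(A),r*np.sin(A),0*A+z] for r,z in((17,-16),(17,-8),(12.5,-4),(7,-1),(0,0))])/1000
def capc(i,c):
    h=cv2.convexHull(proj(i,c+CAP).astype(np.float32)); m=cv2.moments(h); return np.array([m['m10'],m['m01']])/m['m00'],m['m00']
def blobs(bgr,col):
    H=cv2.cvtColor(bgr,cv2.COLOR_BGR2HSV); h,s,v=cv2.split(H)
    m={'r':((h<6)|(h>174))&(s>170)&(v>70),'y':(h>20)&(h<32)&(s>150)&(v>100),'b':(h>105)&(h<125)&(s>130)&(v>60)}[col]
    n,_,st,ce=cv2.connectedComponentsWithStats(m.astype(np.uint8))
    return [(ce[k],st[k,4]) for k in range(1,n) if st[k,4]>60]
E
python3 - <<'E'
from h import *
from cell import bot
from scipy.optimize import least_squares
I={n:bot.camera_info(n) for n in('scene','side','wrist')}
B={n:{c:blobs(cv2.imread(f'pics/{n}0.png'),c) for c in 'ryb'} for n in I}
def caps(p): 
    a=p[2]+np.radians(np.arange(5)*30); return np.c_[p[0]+.095*np.cos(a),p[1]+.095*np.sin(a),0*a+.0807]
def res(p,ns):
    out=[]
    for n in ns:
        for k,c in enumerate(caps(p)):
            q,a=capc(I[n],c)
            L=[b for b,ar in B[n]['ryyyb'[k]] if .75<ar/a<1.3]
            if L:
                b=min(L,key=lambda b:np.linalg.norm(b-q)); d=(b-q)*(1 if n!='scene' else 1.5)
                out+=list(d)
            else: out+=[0,0]
    return np.array(out)
for ns in(['wrist'],['side'],['scene'],list(I)):
    best=min((least_squares(res,[.54,-.01,y],args=(ns,),loss='soft_l1',x_scale=[.01,.01,.1],diff_step=1e-4) for y in(-1.7,-1.5,-1.3)),key=lambda s:s.cost)
    print(ns,best.x,best.cost);print(np.round(best.fun.reshape(-1,10),1))
print(caps(best.x).round(4))
for n in I: print(n,[(c,b.round(),a) for c in 'ryb' for b,a in B[n][c]])
E
```

```text
Traceback (most recent call last):
numpy._core._exceptions._UFuncOutputCastingError: Cannot cast ufunc 'multiply' output from dtype('float64') to dtype('int64') with casting rule 'same_kind'
```

```bash
cat > fit.py <<'E'
from h import *
from cell import bot
from scipy.optimize import least_squares
def caps(p,z=.0807): 
    a=p[2]+np.radians(np.arange(5)*30); return np.c_[p[0]+.095*np.cos(a),p[1]+.095*np.sin(a),0*a+z]
def fit(I,B,p0,z=.0807):
    def res(p):
        out=[]
        for n in I:
            for k,c in enumerate(caps(p,z)):
                q,a=capc(I[n],c); L=B[n]['ryyyb'[k]]
                d=min([b-q for b,_ in L],key=np.linalg.norm) if L else np.zeros(2)
                out+=list(d/np.sqrt(a)*20)
        return np.array(out,float)
    return least_squares(res,p0,loss='soft_l1',x_scale=[.01,.01,.1],diff_step=1e-3)
E
python3 - <<'E'
from fit import *
I={n:bot.camera_info(n) for n in('scene','side','wrist')}
B={n:{c:blobs(cv2.imread(f'pics/{n}0.png'),c) for c in 'ryb'} for n in I}
for n in I: print(n,[(c,b.round(),a) for c in 'ryb' for b,a in B[n][c]])
for ns in(['wrist'],['side'],['scene'],list(I)):
    best=min((fit({n:I[n] for n in ns},B,[.54,-.01,y]) for y in(-1.9,-1.6,-1.3)),key=lambda s:s.cost)
    print(ns,best.x,best.cost);print(np.round(best.fun.reshape(-1,10),1))
print(caps(best.x).round(4))
E
```

```text
scene [('r', array([131.,  34.]), np.int32(77)), ('r', array([173., 193.]), np.int32(113)), ('y', array([178., 205.]), np.int32(136)), ('y', array([194., 213.]), np.int32(140)), ('y', array([215., 215.]), np.int32(141)), ('b', array([6., 6.]), np.int32(172)), ('b', array([417.,  14.]), np.int32(1227)), ('b', array([109.,  37.]), np.int32(81)), ('b', array([477.,  89.]), np.int32(1402)), ('b', array([236., 209.]), np.int32(124))]
side [('r', array([303., 265.]), np.int32(285)), ('y', array([328., 225.]), np.int32(458)), ('y', array([325., 251.]), np.int32(288)), ('b', array([ 54., 105.]), np.int32(1088)), ('b', array([303., 205.]), np.int32(159))]
wrist [('r', array([233., 328.]), np.int32(419)), ('y', array([338., 265.]), np.int32(585)), ('y', array([317., 302.]), np.int32(602)), ('y', array([278., 323.]), np.int32(560)), ('b', array([340., 221.]), np.int32(771))]
['wrist'] [ 0.54476227 -0.08030039 -1.74189513] 1.804491301798456
[[-0.7  1.3 -0.1 -0.1  0.5  0.1 -0.6 -0.1  1.  -0.7]]
['side'] [ 0.5462708  -0.07700213 -1.75448834] 28.014696069181923
[[ 0.2  0.2  0.1 -0.1 -4.9 -9.4  6.  11.3 -0.3 -0.2]]
['scene'] [ 0.5473616  -0.0767029  -1.74716534] 0.20883856325287486
[[ 0.1  0.5  0.1 -0.1 -0.1 -0.3 -0.1 -0.1  0.   0.2]]
['scene', 'side', 'wrist'] [ 0.5461168  -0.07729866 -1.75285141] 35.693556419557474
[[ 0.6  1.2  0.8  0.5  0.9  0.2  0.9  0.3  1.   0.5]
 [ 0.   0.1 -0.1 -0.2 -5.  -9.5  5.9 11.3 -0.2 -0.3]
 [-0.9  3.  -0.4  1.4 -0.   1.3 -1.5  1.1 -0.2  0.5]]
[[ 0.5289 -0.1707  0.0807]
 [ 0.5779 -0.1668  0.0807]
 [ 0.6184 -0.1389  0.0807]
 [ 0.6395 -0.0945  0.0807]
 [ 0.6356 -0.0455  0.0807]]
```

Request:
arm_command:
  targets:
    - [[0,0,0.03,0,0,0,0],[0.0,-0.004,0.07,0,0,0,0],[0.02,-0.01,0.11,0,0,0,0],[0.04,-0.015,0.15,0,0,0,0],[0.07,-0.02,0.19,0,0,0,0],[0.1,-0.025,0.23,0,0,0,0],[0.13,-0.03,0.27,0,0,0,0],[0.16,-0.035,0.3,0,0,0,0],[0.19,-0.04,0.325,0,0,0,0],[0.22,-0.04,0.341,0,0,0,0],[0.235,-0.04,0.341,0,0,0,0],[0.24,-0.04,0.341,0,0,0,0],[0.24,-0.04,0.341,0,0,0,0],[0.24,-0.04,0.341,0,0,0,0],[0.24,-0.04,0.341,0,0,0,0]]
  force: 20

```text
time_s: 1.65
ee_pos: [0.5308, -0.1701, 0.1122]
ee_rot: [[0.002, 1.0, 0.001], [-0.0, 0.001, -1.0], [-1.0, 0.002, 0.0]]
contact_force: [0.8, 0.5, 0.9]
opening: -0.0001
```

Run:
```python
from fit import *
o=bot.get_obs(); print(o['time_s'],o['ee_pos'],o['ee_rot'],o['contact_force'],o['opening'])
I={n:bot.camera_info(n) for n in('wrist','side')}
P={n:np.ascontiguousarray(bot.capture(n)[:,:,::-1]) for n in I}
B={n:{c:blobs(P[n],c) for c in 'ryb'} for n in I}
for n in I: print(n,[(c,b.round(),a) for c in 'ryb' for b,a in B[n][c]])
c=caps([.5461,-.078,-1.75])
for n in I:
    for k in c:
        cv2.circle(P[n],tuple(int(v) for v in proj(I[n],k)[0]),2,(255,0,255),-1)
    t=proj(I[n],o['ee_pos'])[0]; cv2.drawMarker(P[n],tuple(int(v) for v in t),(0,255,0),0,8)
cv2.imwrite('pics/m1.png',cv2.resize(np.hstack([P['wrist'],P['side'][100:340,200:440].repeat(1,0) if 0 else P['side']]),(800,300)))
x=P['side'][120:320,220:420]; cv2.imwrite('pics/m2.png',np.vstack([cv2.resize(np.hstack([P['wrist']]),(400,300)),cv2.resize(x,(400,300))]))
```

```text
1.65 [ 0.5307907  -0.17006507  0.11216901] [[ 1.69949409e-03  9.99997893e-01  1.15144499e-03]
 [-2.79620199e-04  1.15192182e-03 -9.99999297e-01]
 [-9.99998517e-01  1.69917092e-03  2.81577294e-04]] [0.822426   0.53887337 0.91659962] -0.00010965150659749476
wrist [('r', array([234., 236.]), np.int32(339)), ('y', array([450.,  96.]), np.int32(2911)), ('y', array([403., 175.]), np.int32(2480)), ('y', array([330., 220.]), np.int32(2220)), ('b', array([451.,  14.]), np.int32(1822))]
side [('r', array([303., 265.]), np.int32(289)), ('y', array([330., 228.]), np.int32(381)), ('y', array([325., 251.]), np.int32(290)), ('b', array([ 54., 105.]), np.int32(1115))]
```

View pics/m2.png

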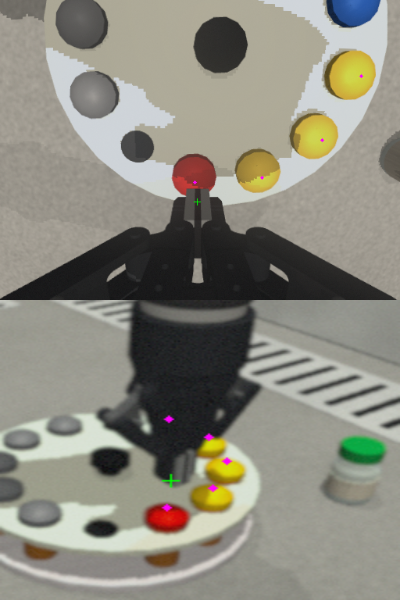

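Run:
```python
from fit import *
o=bot.get_obs(); print(o['time_s'],o['ee_pos'],o['contact_force'])
i=bot.camera_info('wrist'); p=np.ascontiguousarray(bot.capture('wrist')[:,:,::-1])
o=bot.get_obs(); print(o['time_s'],o['ee_pos'],o['contact_force'])
b={c:blobs(p,c) for c in 'ryb'}; b['r']=[]; b['b']=[]
for z in (.0785,.0807):
  s=fit({'w':i},{'w':b},[.546,-.078,-1.75],z); print(s.x,s.fun.round(1)); print(caps(s.x)[:,:2].round(4).tolist())
```

```text
1.75 [ 0.53052639 -0.17024448  0.11193715] [ 1.08964761 -0.28403083  0.162755  ]
1.8 [ 0.53042282 -0.17027861  0.11184123] [-0.06927707  0.72142089 -0.10761181]
[ 0.5470315  -0.07854731 -1.7509341 ] [ 0.   0.  -0.6  0.4  0.2  0.1  0.4 -0.6  0.   0. ]
[[0.53, -0.172], [0.579, -0.168], [0.6195, -0.14], [0.6405, -0.0956], [0.6365, -0.0466]]
[ 0.54605372 -0.07807574 -1.75090563] [ 0.   0.  -0.3  0.2  0.2  0.1  0.2 -0.3  0.   0. ]
[[0.529, -0.1715], [0.578, -0.1675], [0.6185, -0.1395], [0.6395, -0.0951], [0.6355, -0.0461]]
```

Request:
arm_command:
  targets:
    - [[0.01,0,0.002,0,0,0,0],[0.02,0,0.002,0,0,0,0],[0.03,0,0.002,0,0,0,0],[0.04,0,0.002,0,0,0,0],[0.048,0,0.002,0,0,0,0],[0.052,0,0.002,0,0,0,0],[0.052,0,0.002,0,0,0,0],[0.052,0,0.002,0,0,0,0],[0.052,0,0.002,0,0,0,0],[0.052,0,0.002,0,0,0,0],[0.052,0,0.002,0,0,0,0],[0.052,0,0.002,0,0,0,0]]

```text
time_s: 3.0
ee_pos: [0.5301, -0.1715, 0.0854]
ee_rot: [[0.0, 1.0, -0.0], [-0.0, -0.0, -1.0], [-1.0, 0.0, 0.0]]
contact_force: [0.3, -0.1, -0.1]
opening: -0.0001
```

Request:
arm_command:
  targets:
    - [[0.004,0,0,0,0,0,0],[0.008,0,0,0,0,0,0],[0.01,0,0,0,0,0,0],[0.012,0,0,0,0,0,0],[0.014,0,0,0,0,0,0],[0.016,0,0,0,0,0,0],[0.018,0,0,0,0,0,0],[0.018,0,0,0,0,0,0],[0.018,0,0,0,0,0,0],[0.018,0,0,0,0,0,0]]

```text
time_s: 4.0
ee_pos: [0.5299, -0.1715, 0.0762]
ee_rot: [[-0.0, 1.0, 0.0], [0.0, 0.0, -1.0], [-1.0, -0.0, -0.0]]
contact_force: [-0.7, 0.8, 2.3]
opening: 0.0002
```

Request:
arm_command:
  targets:
    - [[0.001,0,0,0,0,0,0],[0.002,0,0,0,0,0,0],[0.003,0,0,0,0,0,0],[0.003,0,0,0,0,0,0],[0.003,0,0,0,0,0,0]]

```text
time_s: 4.5
ee_pos: [0.53, -0.1715, 0.0757]
ee_rot: [[0.0, 1.0, 0.0], [0.0, 0.0, -1.0], [-1.0, 0.0, -0.0]]
contact_force: [-2.8, 0.4, 6.7]
opening: 0.0002
```

Request:
arm_command:
  targets:
    - [[-0.008,0,0,0,0,0,0],[-0.016,0,0,0,0,0,0],[-0.02,0.01,-0.001,0,0,0,0],[-0.02,0.03,-0.003,0,0,0,0],[-0.02,0.055,-0.005,0,0,0,0],[-0.02,0.08,-0.007,0,0,0,0],[-0.02,0.096,-0.008,0,0,0,0],[-0.02,0.096,-0.008,0,0,0,0],[-0.018,0.096,-0.008,0,0,0,0],[-0.015,0.096,-0.008,0,0,0,0],[-0.012,0.096,-0.008,0,0,0,0],[-0.009,0.096,-0.008,0,0,0,0],[-0.006,0.096,-0.008,0,0,0,0],[-0.003,0.096,-0.008,0,0,0,0],[-0.001,0.096,-0.008,0,0,0,0],[0,0.096,-0.008,0,0,0,0],[0,0.096,-0.008,0,0,0,0],[0,0.096,-0.008,0,0,0,0],[0,0.096,-0.008,0,0,0,0],[0,0.096,-0.008,0,0,0,0]]

```text
time_s: 6.5
ee_pos: [0.5777, -0.1677, 0.0757]
ee_rot: [[-0.0, 1.0, -0.0], [-0.0, -0.0, -1.0], [-1.0, -0.0, 0.0]]
contact_force: [-3.0, -0.0, 5.7]
opening: 0.0001
```

Request:
arm_command:
  targets:
    - [[-0.008,0,0,0,0,0,0],[-0.016,0,0,0,0,0,0],[-0.02,0.01,-0.007,0,0,0,0],[-0.02,0.03,-0.02,0,0,0,0],[-0.02,0.05,-0.035,0,0,0,0],[-0.02,0.07,-0.048,0,0,0,0],[-0.02,0.081,-0.056,0,0,0,0],[-0.02,0.081,-0.056,0,0,0,0],[-0.018,0.081,-0.056,0,0,0,0],[-0.015,0.081,-0.056,0,0,0,0],[-0.012,0.081,-0.056,0,0,0,0],[-0.009,0.081,-0.056,0,0,0,0],[-0.006,0.081,-0.056,0,0,0,0],[-0.003,0.081,-0.056,0,0,0,0],[-0.001,0.081,-0.056,0,0,0,0],[0,0.081,-0.056,0,0,0,0],[0,0.081,-0.056,0,0,0,0],[0,0.081,-0.056,0,0,0,0],[0,0.081,-0.056,0,0,0,0],[0,0.081,-0.056,0,0,0,0]]

```text
time_s: 8.5
ee_pos: [0.6183, -0.1402, 0.0757]
ee_rot: [[-0.0, 1.0, -0.0], [-0.001, -0.0, -1.0], [-1.0, -0.0, 0.001]]
contact_force: [-2.2, -0.4, 6.2]
opening: 0.0002
```

Run:
```python
from fit import *
o=bot.get_obs(); print(o['ee_pos'],o['contact_force'])
i=bot.camera_info('wrist'); w=np.ascontiguousarray(bot.capture('wrist')[:,:,::-1])
s=bot.capture('side')[:,:,::-1]; f=bot.capture('scene')[:,:,::-1]
c=caps([.546,-.078,-1.751],.076)
for k in c: print(proj(i,k).round())
R=lambda x:cv2.resize(x,(400,300),interpolation=cv2.INTER_CUBIC)
cv2.imwrite('pics/m3.png',np.vstack([np.hstack([R(w),R(s[190:310,230:390])]),np.hstack([R(f[140:260,130:290]),R(w)])])[:, :])
```

```text
[ 0.61826027 -0.14018345  0.07574133] [-2.21281711 -0.41953132  6.18975254]
[[ 81. 310.]]
[[173. 306.]]
[[253. 257.]]
[[301. 166.]]
[[296.  46.]]
```

View pics/m3.png

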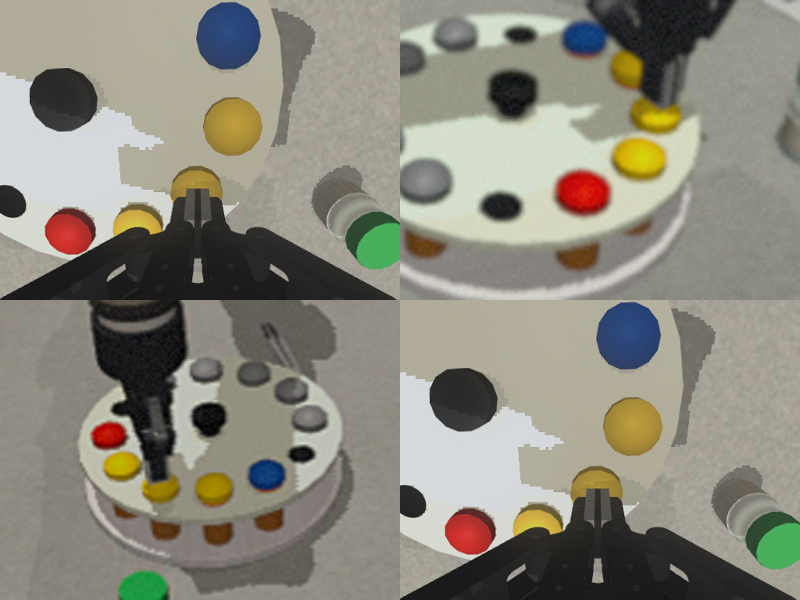

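The fingertip is on the third cap. The red and second caps look seated in the side crop, at about (583,190) and (638,158). The carousel hasn't moved.

Request:
arm_command:
  targets:
    - [[-0.008,0,0,0,0,0,0],[-0.016,0,0,0,0,0,0],[-0.02,0.005,-0.01,0,0,0,0],[-0.02,0.014,-0.03,0,0,0,0],[-0.02,0.026,-0.055,0,0,0,0],[-0.02,0.036,-0.076,0,0,0,0],[-0.02,0.042,-0.089,0,0,0,0],[-0.02,0.042,-0.089,0,0,0,0],[-0.018,0.042,-0.089,0,0,0,0],[-0.015,0.042,-0.089,0,0,0,0],[-0.012,0.042,-0.089,0,0,0,0],[-0.009,0.042,-0.089,0,0,0,0],[-0.006,0.042,-0.089,0,0,0,0],[-0.003,0.042,-0.089,0,0,0,0],[-0.001,0.042,-0.089,0,0,0,0],[0,0.042,-0.089,0,0,0,0],[0,0.042,-0.089,0,0,0,0],[0,0.042,-0.089,0,0,0,0],[0,0.042,-0.089,0,0,0,0],[0,0.042,-0.089,0,0,0,0]]

```text
time_s: 10.65
ee_pos: [0.6394, -0.096, 0.0758]
ee_rot: [[0.0, 1.0, -0.001], [-0.001, -0.001, -1.0], [-1.0, 0.0, 0.001]]
contact_force: [-3.0, -1.8, 5.1]
opening: 0.0001
```

Request:
arm_command:
  targets:
    - [[-0.008,0,0,0,0,0,0],[-0.016,0,0,0,0,0,0],[-0.02,-0.001,-0.01,0,0,0,0],[-0.02,-0.003,-0.03,0,0,0,0],[-0.02,-0.005,-0.055,0,0,0,0],[-0.02,-0.007,-0.08,0,0,0,0],[-0.02,-0.008,-0.098,0,0,0,0],[-0.02,-0.008,-0.098,0,0,0,0],[-0.018,-0.008,-0.098,0,0,0,0],[-0.015,-0.008,-0.098,0,0,0,0],[-0.012,-0.008,-0.098,0,0,0,0],[-0.009,-0.008,-0.098,0,0,0,0],[-0.006,-0.008,-0.098,0,0,0,0],[-0.003,-0.008,-0.098,0,0,0,0],[-0.001,-0.008,-0.098,0,0,0,0],[0,-0.008,-0.098,0,0,0,0],[0,-0.008,-0.098,0,0,0,0],[0,-0.008,-0.098,0,0,0,0],[0,-0.008,-0.098,0,0,0,0],[0,-0.008,-0.098,0,0,0,0]]

```text
time_s: 12.65
ee_pos: [0.6356, -0.047, 0.0758]
ee_rot: [[0.0, 1.0, -0.001], [-0.001, -0.001, -1.0], [-1.0, 0.0, 0.001]]
contact_force: [-2.5, -2.2, 5.4]
opening: 0.0002
```

Request:
arm_command:
  targets:
    - [[-0.008,0,0,0,0,0,0],[-0.016,0,0,0,0,0,0],[-0.03,0,0,0,0,0,0],[-0.045,0,0,0,0,0,0],[-0.05,0,0,0,0,0,0],[-0.05,0,-0.04,0,0,0,0],[-0.05,0,-0.08,0,0,0,0],[-0.05,0,-0.12,0,0,0,0],[-0.05,0,-0.12,0,0,0,0],[-0.05,0,-0.12,0,0,0,0]]

```text
time_s: 13.65
ee_pos: [0.6355, 0.0138, 0.0999]
ee_rot: [[0.0, 1.0, 0.001], [-0.001, 0.001, -1.0], [-1.0, 0.0, 0.001]]
contact_force: [-1.0, -0.9, 0.2]
opening: 0.0001
```

Run:
```python
from fit import *
o=bot.get_obs(); print(o['ee_pos'],o['contact_force'])
s=np.ascontiguousarray(bot.capture('side')[:,:,::-1]); f=np.ascontiguousarray(bot.capture('scene')[:,:,::-1])
I={n:bot.camera_info(n) for n in('scene','side')}
B={n:{c:blobs(p,c) for c in 'ryb'} for n,p in(('scene',f),('side',s))}
for z in(.076,.0807):
  b=fit({'scene':I['scene']},B,[.546,-.078,-1.75],z); print(z,b.x,b.cost,b.fun.round(1))
R=lambda x:cv2.resize(x,(400,300),interpolation=cv2.INTER_CUBIC)
o0=[cv2.imread(f'pics/{n}0.png') for n in('side','scene')]
cv2.imwrite('pics/m4.png',np.vstack([np.hstack([R(a[190:310,230:390]),R(c[140:260,130:290])]) for a,c in((o0[0],o0[1]),(s,f))]))
```

```text
[0.63554392 0.01381031 0.09988222] [-0.96112582 -0.94810052  0.17446787]
0.076 [ 0.54660126 -0.07650419 -1.75252093] 0.05070868936148942 [-0.2 -0.   0.  -0.1 -0.  -0.   0.2 -0.  -0.   0.2]
0.0807 [ 0.55242276 -0.07709557 -1.75484252] 0.1514570169409215 [ 0.   0.2  0.2 -0.   0.1 -0.1  0.  -0.1 -0.4  0.1]
```

View pics/m4.png

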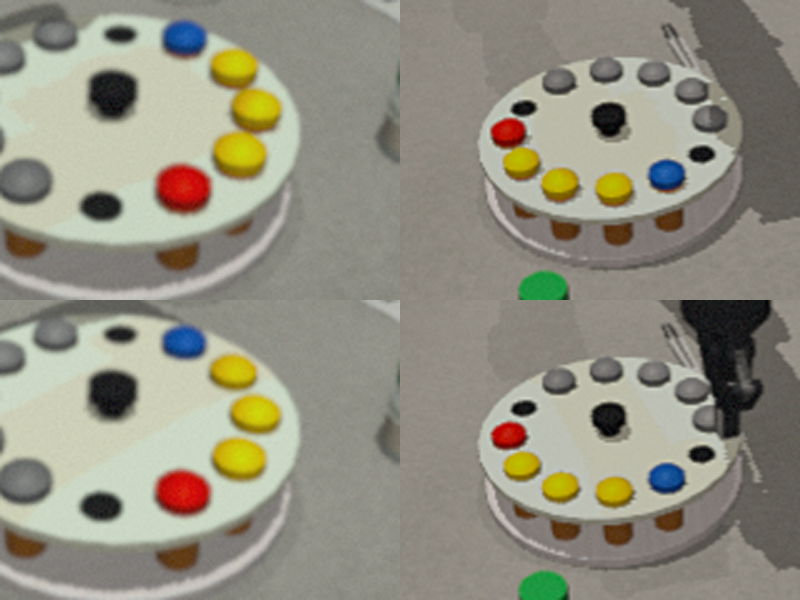

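All five caps are now lower than in the first pictures, with no orange visible. The carousel is in the same place. Now I'll raise the hand clear.

Request:
arm_command:
  targets:
    - [[-0.03,0,0,0,0,0,0],[-0.07,0,0,0,0,0,0],[-0.11,0,0,0,0,0,0],[-0.15,0,0,0,0,0,0],[-0.19,0,0,0,0,0,0],[-0.22,0,0,0,0,0,0],[-0.24,0,0,0,0,0,0],[-0.25,0,0,0,0,0,0],[-0.25,0,0,0,0,0,0],[-0.25,0,0,0,0,0,0],[-0.25,0,0,0,0,0,0],[-0.25,0,0,0,0,0,0]]

```text
time_s: 14.95
ee_pos: [0.6351, 0.014, 0.2239]
ee_rot: [[-0.002, 1.0, 0.0], [-0.0, 0.0, -1.0], [-1.0, -0.002, 0.0]]
contact_force: [-0.1, -0.6, -0.3]
opening: -0.0003
```

Run:
```python
from fit import *
i=bot.camera_info('wrist'); w=np.ascontiguousarray(bot.capture('wrist')[:,:,::-1])
b={c:blobs(w,c) for c in 'ryb'}
s=fit({'w':i},{'w':b},[.546,-.078,-1.75],.076); print(s.x,s.cost,s.fun.round(1))
f=bot.capture('scene')[:,:,::-1]; a=cv2.imread('pics/scene0.png')
cv2.imwrite('pics/m5.png',np.vstack([cv2.resize(np.hstack([a,f]),(800,300)),np.hstack([cv2.resize(w,(400,300)),np.zeros((300,400,3),np.uint8)])]))
```

```text
[ 0.54394429 -0.07696897 -1.75338651] 6.911459896056582 [-0.8  6.6  0.   0.   0.   0.   0.   0.   0.8 -1.3]
```

View pics/m5.png

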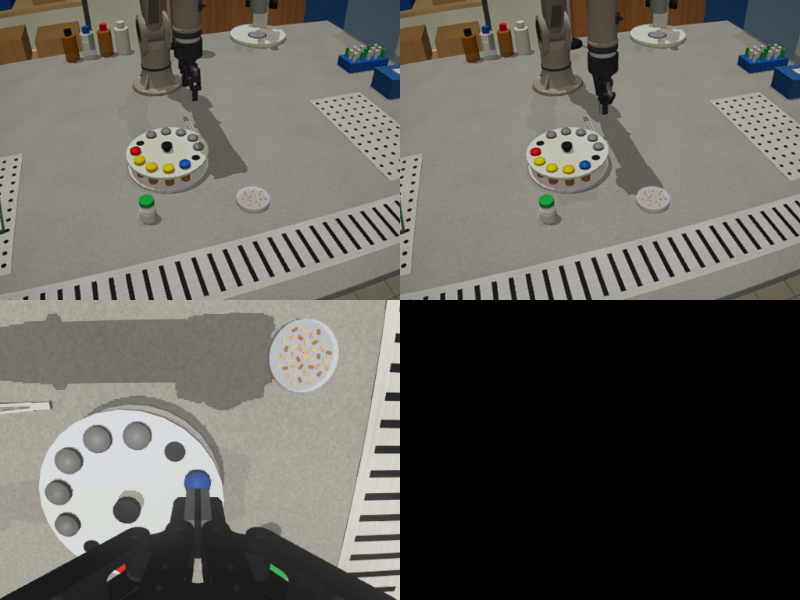

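The hand is clear. In both scene panes, the jar (147,208), the dish (253,199) and the carousel (167,155) are where they started.

```bash
python3 -c "
from cell import bot
print(bot.finish_job())"
```

```text
the job is handed in; nothing more can be done
None
```

I pressed all five caps down in order, from red over the three yellow ones to blue, and handed the job in at about 15 s. The fingers were shut, and I lifted them only about 1 cm between caps. I pushed each cap straight down rather than sliding onto it, and lifted fully only after blue was down.

**Caps:** Each press stopped at a tip height of 75.7–75.8 mm, against 76 mm when seated. The vertical force there was 5–7 N, well above the 2.5 N a cap takes to move. The before and after pictures show all five caps lowered, with no orange visible.

**Surroundings:** The carousel position measured from the scene camera changed by less than 1 mm. The jar and dish look unmoved, as does the forceps, which was only partly in view. The hand finished about 22 cm up with no real contact force.

**Check that disagreed:** The last carousel fit from the wrist camera was about 2–3 mm off. The gripper hid the red and yellow caps in that picture, so I disregarded it.

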